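Refit the pulled-off control knob of the buffet hob

TASK

The black control knob that lies on the counter has come off the buffet hob: put it back on the hob's bare spindle. Set it over the spindle, feel for the flat by turning it until it drops part way on to the sprung catches, and let go of it there; then press it straight down until it snaps fully home. Leave the pan and the other things on the counter where they are.

Things in the scene. Friction and masses are not known exactly. Their poses are not given: they have to be found in the camera images.
- control_knob: Loose black knob, 0.14 kg (varies), standing on the counter, bore down. Origin on its axis at the underside, z up, +x along its grip bar to the pointed beak. Round body 64 mm across, 30 mm high. Bar on top of it: 18 mm wide, flat sides, top 56 mm above the origin, x from -29 to +27 mm; the beak, 12 mm wide, top 49 mm up, carries on to x = 43 mm.
- knob_bore (a point): Mouth of the knob's blind bore, at the knob's origin, same axes. Bore 25.8 mm across, 27 mm deep, opening downwards. Its flat is on the beak's side (+x), 6.3 mm from the axis, and starts only 9 mm above the underside: below that the bore is round, so at a wrong angle the knob still sits centred round the spindle's end, but goes no further.
- mount: Fixed steel collar of the bare spindle, 72 mm across, 4 mm high, at the left or right place of the hob's front strip. Origin on the spindle's axis at the hob's top, z up, +x to the hob's rear. Height of the knob's origin above it: 20 mm on the spindle's end at a wrong angle, 13 mm resting on the catches with the flat found, 4 mm home. Catches give way to 9 to 16 N straight down.
- spindle_end (a point): Centre of the upright D-spindle's end, 30 mm above the mount's origin, with the MOUNT's axes: the flat's direction is not reported. Spindle 24 mm across, flat 5.5 mm from the axis, end bevelled 1.5 mm. The flat faces anywhere within 1.1 rad of +x; the beak must point the same way within 0.08 rad: feel or look for it. The spindle turns within 1.15 rad of +x but is stiff (0.12 N m).
- hob: The fixed buffet hob: 320 mm deep (x), 400 mm wide (y), 60 mm high. Origin under its centre, x towards its rear. The two control places are 110 mm on the robot's side of the centre and 95 mm left and right of it.
- fitted_knob: The hob's other knob, the same shape, already on and fixed: leave it. Origin on its axis at the hob's top surface; its top is 60 mm above that.
- saucepan: Steel pan, 170 mm across with two loop handles at the sides, 75 mm high, standing on the hob; origin under its centre. To be left alone.
- jar: Amber glass jar, 68 mm across, 100 mm high, on the counter; origin under its centre. To be left alone.
- pepper_mill: Dark wooden pepper mill, 54 mm across, 150 mm high; origin under its centre. To be left alone.
- mug: White mug, 80 mm across, 95 mm high; origin under its centre. To be left alone.
- spatula: Wooden-handled spatula, 280 mm long, lying on the counter. To be left alone.
- salt_shaker: Blue ceramic salt shaker, 48 mm across, 80 mm high; origin under its centre. To be left alone.
- bowl: Terracotta bowl, 130 mm across, 55 mm high; origin under its centre. To be left alone.
Not all that is in view belongs to the job. Leave any yellow look-alike of the control_knob alone.

How it is judged:
By the outcome, as a careful person would: the job done as asked, in the order asked, and still so for the second after the job is handed in, with the robot touching nothing.
It also fails if it takes over 72 s, if anything falls off the work surface, if the arm or the gripper's body presses on something with over 40 N, if the wrist force passes 120 N, or if a joint passes its speed limit or range.

ROBOT

A 6-joint arm with a two-finger parallel gripper is mounted at the origin on the work surface. World frame = base frame: x ahead of the robot, y to its left, z up, the work surface at z = 0. Lengths are in m, angles in rad, forces in N, time in s.
With the tool pointing down it reaches from about 0.35 to 0.775 m from the base axis. Payload 5.5 kg.
Tool frame: the origin (TCP) lies at the very end of the fingers, on their centre line; the grasp point (between the pads) lies 19 mm behind it; z points along the fingers, y is the line along which they close (so a half turn about z gives the same grasp; the last joint's range is limited). The gripper opens to 85 mm and grips with 20 to 120 N. Pads are 22 mm wide; open, the fingers measure 114 mm over their backs; the gripper's body (76 mm by 85 mm) begins 54 mm behind the grasp point. The pads swing forward as they close: fully open they stand 13 mm farther back than shut.
Start: joints at [-1.279, 0.313, 0.046, 1.304, 0, 1.431], TCP at [0.241, -0.522, 0.207] pointing down, gripper open.
Joint ranges: [-2.76, 2.76], [-0.86, 1.69], [-1.03, 1.26], [-2.2, 2.34], [-1.47, 1.5], [-3.14, 3.14]. Speed limits (rad/s): [2.57, 2.57, 3.14, 3.14, 3.14, 3.14].

INTERFACE

Orientations are given as a unit quaternion [w, x, y, z].
In Python, from workcell import env, cams, ticket, spotter gives the robot as it stands.
- The arm moves only by the tool jog_arm, never from a script. Its argument "increments" is a list that holds one entry, the list of rows, each a list of 7 numbers: the shift along the tool's x, y, z in units of 0.25 m (1.0 is 0.25 m), then the turn, a rotation vector about the tool's x, y, z in units of 180 degrees (1.0 is 180 degrees), then the closure in counts, from 0 (fully open) to 255 (shut). A call has 1 to 20 rows; each row shifts and turns the commanded pose from where the row before left it, along the tool's axes as they then stand; what a row does not reach is not made up. A row lasts 1/10 s, in which the tool goes at most 50 mm and 8.59 degrees, less where a joint would pass 70% of its speed; a pose out of reach is approached as far as the arm can. A call with a number of a shift or a turn outside -1 to 1 is refused whole. A call with a gripper value outside its range is refused whole. The fingers move at their own pace and stop on an object; "force" is the grip in N (left out, the last holds). Time passes only in rows, so rows that do not move let the fingers close. It gives the time, the measured TCP pose, the force, the opening and the grip force at its end, in the units of the state.
- env.get_state(): the state, without advancing time (a new reading comes with each control period).
- cams.read_camera(name): name is "scene" or "side" or "wrist"; returns a dict with "pixels" (384x512x3 uint8, red, green, blue), "fx", "fy", "cx", "cy" (pixels), "xyz" and "attitude" of the camera in the world; the wrist camera has in their place "mount" (4x4, takes a point from camera to tool coordinates, whose origin is the TCP and whose axes are the flange's). Camera axes: x right, y down, z forward; pixel columns grow to the right and rows downward; lengths in m; the calibration is good to about 2 mm. A picture is of the moment at which its call begins: read the wrist's pose just before it. There is no depth.
- ticket.hand_in(): hands the job in; it is judged then, once.
Trained networks look in the newest picture that a camera, given by its name, has taken for a name from the list of things; names that differ only in an ending like _2 or _b are one class to them, and where a whole thing is asked for, a point or a joint stands for the part that bears it (a point fixed in the world has none). Each returns a list of dicts, best first, with "conf" (0 to 1); they miss things now and then, are a little off and sometimes report something else, mostly with a low value. They report only what shows in the picture. A call takes as long as a camera call. They do not tell look-alikes from the thing itself.
- spotter.find_in(target, camera): "uv" ([column, row] in pixels, amid what is visible of it).
- spotter.cut_out(target, camera): "region" (384x512 bool, what is visible of it) and "uv" ([column, row] in pixels, amid what is visible of it).
- spotter.landmark_of(target, camera): "uv" ([column, row] in pixels: a listed point, or the origin of a listed thing).
The state is a dict: "clock": time; "joint_pos": joint angles; "qvel": joint speeds; "tau": joint torques, N m; "tcp_pos": TCP position; "orientation": TCP orientation; "wrist_force": force on the tool from outside, world axes, zero at the start; "ft_torque": the same for the moment, N m; "finger_gap": finger opening in m; "grip_force": force on a finger pad.
Only numpy, scipy, OpenCV 4.12 (cv2) and the standard library are available. Lean on these libraries where they do the work, as an engineer would, in place of code of your own. Each camera call takes 0.05 s, during which the arm holds its last target. There are 200 camera calls.

## Working session

There is one attempt and no reset: what is moved stays moved. The work goes in short steps, Python scripts to look and compute and a tool call to move; the robot and the scene stay as the last step left them, time stands still between calls to the robot, and variables do not carry over. Pictures are saved under pics/ and viewed, at most 10 in all, crops included, and the job is handed in when it is done.

Besides the shell and the picture viewer there is one more tool, called after ">>>" as name([rows], argument=value, ...), one row to a line, values as JSON. jog_arm: Moves the arm, as the interface text tells. Shifts and turns lie within -1 to 1; 1 stands for 0.25 m of shift or 180 degrees of turn. Its arguments: {"type":"object","properties":{"increments":{"type":"array"},"force":{"type":"number"}},"required":["increments"]}

```bash
mkdir -p pics; cat > h.py <<'E'
import numpy as np,cv2
from scipy.spatial.transform import Rotation as R
from workcell import env,cams,ticket,spotter
def rot(a):
    a=np.array(a,float)
    return a if a.shape==(3,3) else R.from_quat(a,scalar_first=True).as_matrix()
def cam(name):
    s=env.get_state(); c=cams.read_camera(name)
    if name=="wrist":
        T=np.array(c["mount"]); Q=rot(s["orientation"])
        c["R"]=Q@T[:3,:3]; c["p"]=Q@T[:3,3]+np.array(s["tcp_pos"])
    else: c["R"]=rot(c["attitude"]); c["p"]=np.array(c["xyz"])
    return c
def onz(c,uv,z):
    d=c["R"]@np.array([(uv[0]-c["cx"])/c["fx"],(uv[1]-c["cy"])/c["fy"],1.])
    return c["p"]+d*(z-c["p"][2])/d[2]
def proj(c,P):
    q=c["R"].T@(np.array(P)-c["p"]); return np.array([c["fx"]*q[0]/q[2]+c["cx"],c["fy"]*q[1]/q[2]+c["cy"]])
def save(c,n,crop=None,s=1):
    im=c["pixels"][:,:,::-1]
    if crop: im=im[crop[1]:crop[3],crop[0]:crop[2]]
    cv2.imwrite("pics/"+n,cv2.resize(im,None,fx=s,fy=s,interpolation=cv2.INTER_CUBIC))
E
python3 - <<'E'
from h import *
ims=[]
for n in ["scene","side"]:
    c=cam(n); save(c,n+".png",None,1.5); print(n,c["p"].round(3),c["R"].round(3).tolist(),c["fx"])
    for t,z in [("control_knob",0),("mount",.06),("spindle_end",.09),("fitted_knob",.06),("hob",0),("saucepan",.06)]:
        for d in spotter.landmark_of(t,n): print(t,np.round(d["uv"]),round(d["conf"],2),onz(c,d["uv"],z).round(3))
print(env.get_state())
E
```

```text
scene [ 1.034 -1.042  0.986] [[0.9, 0.281, -0.333], [0.436, -0.548, 0.714], [0.018, -0.788, -0.616]] 461.2047470391161
control_knob [180. 264.] 0.9 [ 0.456 -0.314 -0.   ]
control_knob [138. 260.] 0.87 [ 0.338 -0.354  0.   ]
control_knob [194. 343.] 0.63 [ 0.628 -0.514  0.   ]
control_knob [248. 180.] 0.54 [0.449 0.131 0.   ]
mount [246. 191.] 0.49 [0.503 0.006 0.06 ]
spindle_end [248. 181.] 0.59 [0.503 0.023 0.09 ]
fitted_knob [278. 164.] 0.63 [0.538 0.191 0.06 ]
hob [287. 200.] 0.92 [0.616 0.093 0.   ]
hob [247. 191.] 0.57 [ 0.474  0.077 -0.   ]
saucepan [309. 187.] 0.85 [0.682 0.118 0.06 ]
saucepan [246. 182.] 0.29 [0.484 0.047 0.06 ]
side [0.168 1.105 0.92 ] [[-0.955, -0.158, 0.253], [-0.298, 0.553, -0.778], [-0.017, -0.818, -0.575]] 373.365458864156
control_knob [319. 176.] 0.5 [ 0.328 -0.381  0.   ]
mount [258. 209.] 0.46 [0.502 0.015 0.06 ]
mount [224. 226.] 0.27 [0.593 0.146 0.06 ]
spindle_end [258. 203.] 0.6 [0.501 0.02  0.09 ]
spindle_end [298. 205.] 0.18 [ 0.353 -0.012  0.09 ]
fitted_knob [232. 238.] 0.69 [0.54 0.2  0.06]
fitted_knob [290. 179.] 0.58 [ 0.431 -0.229  0.06 ]
hob [222. 226.] 0.58 [0.627 0.082 0.   ]
saucepan [206. 214.] 0.9 [0.681 0.098 0.06 ]
{'clock': 0.7, 'joint_pos': array([-1.27859769e+00,  3.13136991e-01,  4.61202822e-02,  1.30363458e+00,
        5.03668251e-06,  1.43117816e+00]), 'qvel': array([-0.00169643,  0.00026802, -0.00065617,  0.00022564, -0.0006612 ,
        0.00041251]), 'tau': array([ 1.42852961e-03, -4.80284214e+01,  2.98751754e+01, -2.60725046e-04,
       -4.00663184e-04, -1.16714241e-05]), 'tcp_pos': array([ 0.24064464, -0.52226486,  0.20656737]), 'orientation': array([7.21183678e-05, 9.76782183e-01, 2.14234829e-01, 8.03831391e-06]), 'wrist_force': array([ 0.29058721, -0.10041446,  0.04361139]), 'ft_torque': array([-0.01236306,  0.00576466, -0.00776454]), 'grip_force': 0.0, 'finger_gap': 0.08491121819060198}
```

View pics/scene.png

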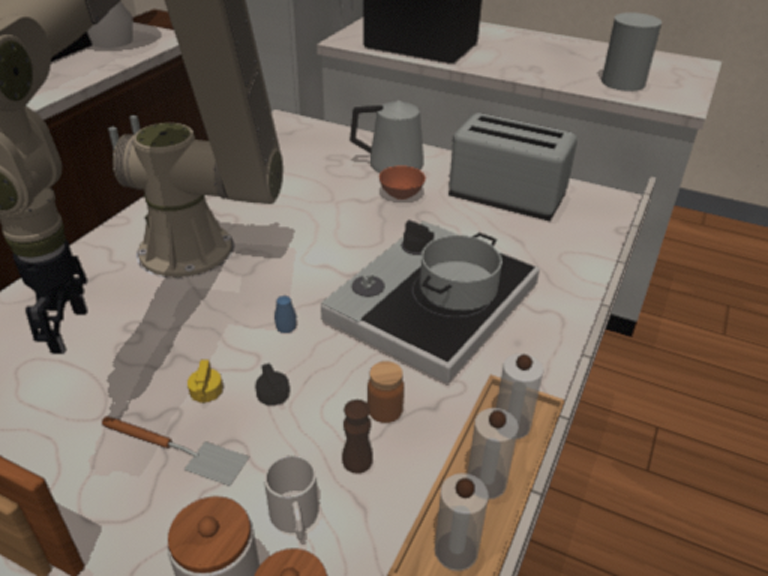

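View pics/side.png

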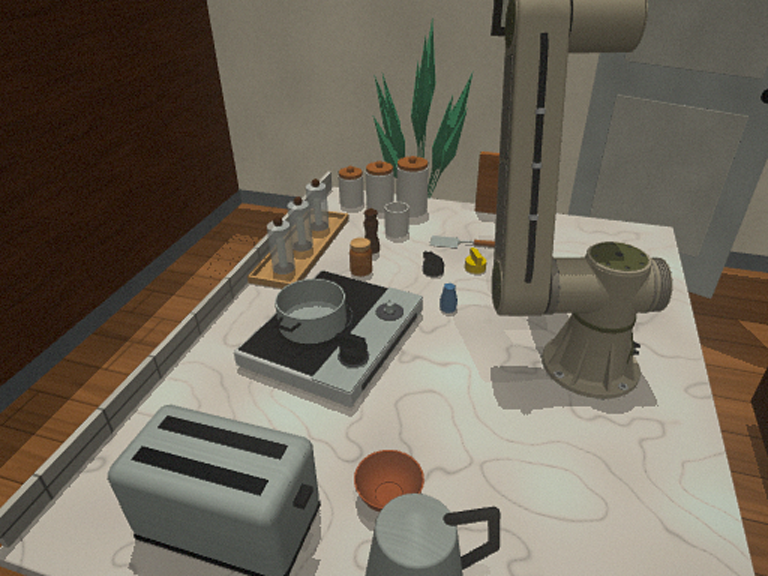

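The black things that could be the knob are the loose one at scene (181,258), the pepper mill at (238,291) and the fitted knob on the hob at (278,160). The yellow look-alike is at (137,255). I choose the loose black one at (181,258). I'll check it in a wrist close-up after moving above it.

>>> jog_arm([
  [[0.19,-0.066,-0.03,0,0,0,0],[0.19,-0.066,-0.03,0,0,0,0],[0.19,-0.066,-0.03,0,0,0,0],[0.19,-0.066,-0.03,0,0,0,0],[0.1,-0.036,-0.03,0,0,0,0],[0.1,-0.036,0,0,0,0,0],[0,0,0,0,0,0,0],[0,0,0,0,0,0,0]],
])

```text
clock: 1.5
tcp_pos: [0.4213, -0.3476, 0.2435]
orientation: [0.0, 0.977, 0.215, -0.0]
wrist_force: [0.4, -0.2, 0.2]
finger_gap: 0.0852
grip_force: 0.0
```

```bash
python3 - <<'E'
from h import *
c=cam("wrist"); save(c,"w1.png",None,1.5); print(c["p"],c["R"].round(3).tolist(),c["mount"],c["fx"])
for t,z in [("control_knob",0),("knob_bore",0),("mount",.06),("spindle_end",.09)]:
    for d in spotter.landmark_of(t,"wrist"): print(t,np.round(d["uv"]),round(d["conf"],2),onz(c,d["uv"],z).round(3))
s=env.get_state();print(s["clock"],s["tcp_pos"],s["orientation"],s["joint_pos"])
E
```

```text
[ 0.49391277 -0.31304317  0.4117572 ] [[0.421, -0.862, -0.283], [-0.907, -0.4, -0.131], [-0.0, 0.312, -0.95]] [[ 1.11778554e-03 -9.50348903e-01 -3.11184373e-01  8.03432477e-02]
 [ 9.99999327e-01  1.15880169e-03  5.30838797e-05 -7.73840286e-04]
 [ 3.10152770e-04 -3.11184223e-01  9.50349558e-01 -1.68260248e-01]
 [ 0.00000000e+00  0.00000000e+00  0.00000000e+00  1.00000000e+00]] 281.7724046002679
control_knob [243. 125.] 0.98 [ 0.455 -0.307  0.   ]
control_knob [243. 212.] 0.6 [ 0.333 -0.361  0.   ]
knob_bore [239. 210.] 0.82 [ 0.335 -0.354  0.   ]
knob_bore [243. 125.] 0.77 [ 0.455 -0.307  0.   ]
1.75 [ 0.42028783 -0.34862863  0.24332974] [-6.83557551e-05  9.76969690e-01  2.13378067e-01 -1.43417358e-04] [-8.39394766e-01  2.49276795e-01  4.93237771e-02  1.37110381e+00
 -1.81938210e-04  1.87213518e+00]
```

View pics/w1.png

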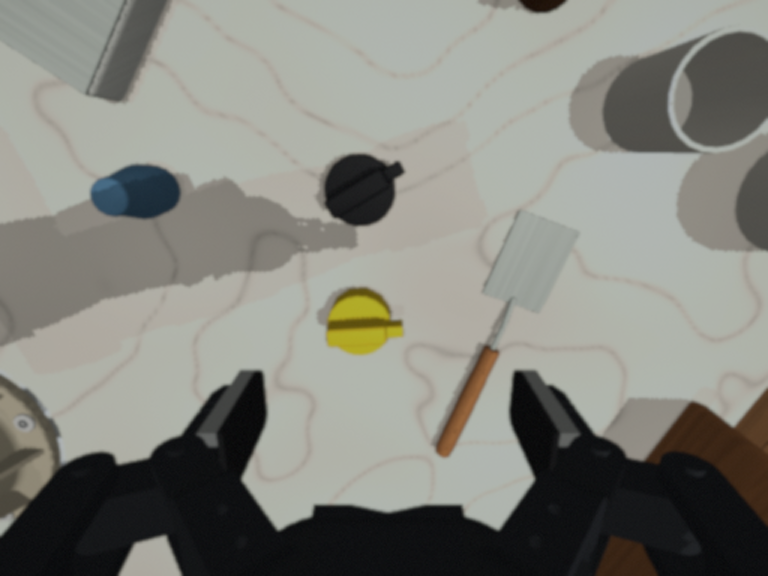

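The wrist view shows the black knob at (240,125), with its beak tip at (268,112) and bar tail at (218,135). The yellow look-alike is at (240,213). The choice holds, so I'll refine the bar's angle next.

```bash
python3 - <<'E'
from h import *
c=cam("wrist"); save(c,"w2.png",(195,85,290,165),8)
d=[x for x in spotter.cut_out("control_knob","wrist")]
for x in d: print(x["uv"],x["conf"],x["region"].sum())
m=d[0]["region"]
P=np.array([onz(c,(u,v),0.05)[:2] for v,u in np.argwhere(m)])
o=onz(c,spotter.landmark_of("control_knob","wrist")[0]["uv"],0)[:2]
# silhouette fit: origin, yaw
from scipy.optimize import minimize
from scipy.spatial import ConvexHull
def boxp(x0,x1,w,z0,z1): return [(x,y,z) for x in(x0,x1) for y in(-w/2,w/2) for z in(z0,z1)]
t=np.linspace(0,2*np.pi,40)
parts=[np.array([(.032*np.cos(a),.032*np.sin(a),z) for a in t for z in(0,.03)]),np.array(boxp(-.029,.027,.018,.03,.056)),np.array(boxp(.02,.043,.012,.03,.049))]
def sil(p):
    im=np.zeros((384*4,512*4),np.uint8);ca,sa=np.cos(p[2]),np.sin(p[2])
    for q in parts:
        w=np.c_[q[:,0]*ca-q[:,1]*sa+p[0],q[:,0]*sa+q[:,1]*ca+p[1],q[:,2]]
        uv=np.array([proj(c,x) for x in w])
        cv2.fillConvexPoly(im,cv2.convexHull(((uv+.5)*4).astype(np.int32)),255)
    return cv2.resize(im,(512,384),interpolation=cv2.INTER_AREA)/255.
f=lambda p:np.abs(sil(p)-m).sum()
tip=onz(c,(268,112),.049)[:2]-onz(c,(218,135),.056)[:2]; y0=np.arctan2(tip[1],tip[0]); print("yaw0",y0,o)
best=min((minimize(f,[o[0],o[1],y],method="Nelder-Mead",options=dict(initial_simplex=[[o[0],o[1],y],[o[0]+.006,o[1],y],[o[0],o[1]+.006,y],[o[0],o[1],y+.2]])) for y in(y0-.1,y0,y0+.1)),key=lambda r:r.fun)
print(best.x,best.fun)
E
```

```text
[240.7, 127.2] 0.81 1996
[241.4, 215.3] 0.74 1675
yaw0 -0.7262084572849619 [ 0.45021797 -0.30232639]
[ 0.45396761 -0.30431796 -0.60320373] 65.76078431372548
```

View pics/w2.png

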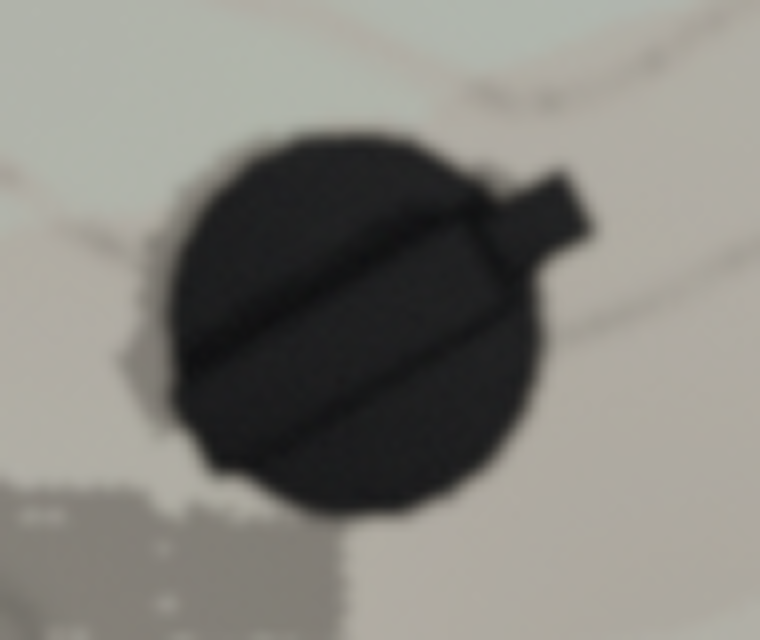

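>>> jog_arm([
  [[0.112,-0.1325,0,0,0,0,0],[0.112,-0.1325,0,0,0,0,0],[0.112,-0.1325,0,0,0,0,0],[0.112,-0.1325,0,0,0,0,0],[0.112,-0.1325,0,0,0,0,0],[0.112,-0.1325,0,0,0,0,0],[0.112,-0.1325,0,0,0,0,0],[0.112,-0.1325,0,0,0,0,0],[0.112,-0.1325,0,0,0,0,0],[0,0,0,0,0,0,0],[0,0,0,0,0,0,0],[0,0,0,0,0,0,0]],
])

```text
clock: 3.1
tcp_pos: [0.525, 0.0275, 0.2434]
orientation: [0.0, 0.977, 0.214, -0.0]
wrist_force: [0.1, -0.4, -0.1]
finger_gap: 0.0852
grip_force: 0.0
```

```bash
python3 - <<'E'
from h import *
c=cam("wrist"); 
print(c["p"],c["R"].round(3).tolist())
L={}
for t,z in [("mount",.06),("spindle_end",.09),("fitted_knob",.06)]:
    for d in spotter.landmark_of(t,"wrist"): print(t,np.round(d["uv"],1),round(d["conf"],2),onz(c,d["uv"],z).round(4)); L.setdefault(t,d["uv"])
u,v=map(int,L.get("spindle_end",(256,192)))
u=min(max(u,48),464);v=min(max(v,36),340)
save(c,"w3.png",(u-48,v-36,u+48,v+36),8);print(u-48,v-36)
np.save("w3.npy",c["pixels"])
import pickle; pickle.dump(c,open("w3.pkl","wb"))
print(env.get_state()["clock"],env.get_state()["tcp_pos"])
E
```

```text
[0.59771903 0.06186572 0.41159653] [[0.419, -0.863, -0.283], [-0.908, -0.398, -0.13], [-0.0, 0.312, -0.95]]
mount [266.7 191.5] 0.85 [0.5002 0.0048 0.06  ]
spindle_end [267.4 200.1] 0.82 [0.499  0.0043 0.09  ]
fitted_knob [135.3 108.2] 0.76 [0.5289 0.192  0.06  ]
219 164
3.3 [0.52505627 0.02709229 0.24353654]
```

View pics/w3.png

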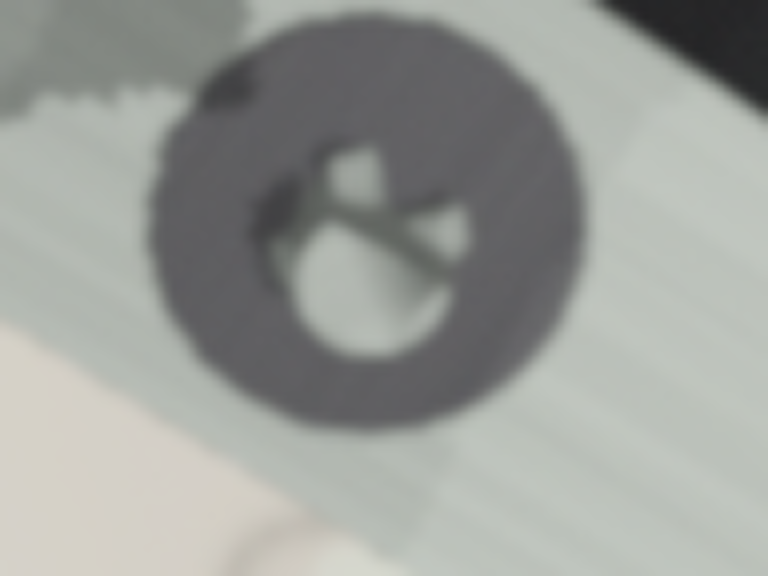

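```bash
python3 - <<'E'
from h import *
import pickle
c=pickle.load(open("w3.pkl","rb"))
px=lambda x,y:((x+.5)/8-.5+219,(y+.5)/8-.5+164)
print("collar",onz(c,px(369,222),.064),"spend",onz(c,px(373,279),.09))
for a,b in [((325,207),(450,283)),((325,216),(440,290)),((335,200),(455,272))]:
    A=onz(c,px(*a),.09)[:2];B=onz(c,px(*b),.09)[:2];d=B-A
    print(A,B,"flat normal yaw",np.arctan2(d[0],-d[1]), np.arctan2(d[0],-d[1])-0)
# collar fit by threshold
im=cv2.cvtColor(c["pixels"],cv2.COLOR_RGB2GRAY).astype(float)
cv=im[164:236,219:291]; m=((im>85)*(im<112)).astype(np.uint8)
k=cv2.connectedComponents(m)[1]; l=k[180,265]; 
cnt=max(cv2.findContours((k==l).astype(np.uint8),cv2.RETR_EXTERNAL,cv2.CHAIN_APPROX_NONE)[0],key=len)
e=cv2.fitEllipse(cnt); print(im[180,265],e,onz(c,e[0],.064))
# side camera check
for n in ["scene","side"]:
    s=cam(n)
    for t,z in [("mount",.06),("spindle_end",.09),("control_knob",0)]:
        for d in spotter.landmark_of(t,n)[:2]: print(n,t,d["conf"],onz(s,d["uv"],z).round(4))
E
```

```text
collar [0.50041831 0.00794705 0.064     ] spend [0.49977154 0.00759095 0.09      ]
[0.50707284 0.0189509 ] [ 0.50406423 -0.00324608] flat normal yaw -0.1347204889237563 -0.1347204889237563
[0.5057926  0.01835911] [ 0.50242128 -0.00236067] flat normal yaw -0.16129643887394116 -0.16129643887394116
[0.50869134 0.01805453] [ 0.50596243 -0.00316609] flat normal yaw -0.12789536876670154 -0.12789536876670154
97.0 ((264.12603759765625, 191.19802856445312), (50.105411529541016, 51.91575622558594), 92.30104064941406) [0.50025473 0.00867331 0.064     ]
scene mount 0.64 [0.4956 0.0122 0.06  ]
scene spindle_end 0.6 [0.5103 0.013  0.09  ]
scene control_knob 0.82 [ 0.4511 -0.2903  0.    ]
scene control_knob 0.81 [ 0.3371 -0.3541  0.    ]
side mount 0.62 [0.5082 0.012  0.06  ]
side spindle_end 0.76 [0.5085 0.0204 0.09  ]
side control_knob 0.57 [ 0.3326 -0.3792  0.    ]
side control_knob 0.54 [ 0.4397 -0.322   0.    ]
```

>>> jog_arm([
  [[-0.1016,0.1354,0,0,0,0,0],[-0.1016,0.1354,0,0,0,0,0],[-0.1016,0.1354,0,0,0,0,0],[-0.1016,0.1354,0,0,0,0,0],[-0.1016,0.1354,0,0,0,0,0],[-0.1016,0.1354,0,0,0,0,0],[-0.1016,0.1354,0,0,0,0,0],[-0.1016,0.1354,0,0,0,0,0],[0,0,0,0,0,0,0],[0,0,0,0,0,0,0]],
])

```text
clock: 4.7
tcp_pos: [0.4535, -0.3033, 0.2431]
orientation: [-0.0, 0.977, 0.213, -0.0]
wrist_force: [-0.1, 0.7, -0.2]
finger_gap: 0.0856
grip_force: 0.0
```

>>> jog_arm([
  [[0,0,0,0,0,-0.0447,0],[0,0,0,0,0,-0.0447,0],[0,0,0,0,0,-0.0447,0],[0,0,0,0,0,-0.0447,0],[0,0,0,0,0,-0.0447,0],[0,0,0,0,0,-0.0447,0],[0,0,0,0,0,-0.0447,0],[0,0,0,0,0,-0.0447,0],[0,0,0,0,0,-0.0447,0],[0,0,0,0,0,-0.0447,0],[0,0,0,0,0,-0.0447,0],[0,0,0,0,0,-0.0447,0],[0,0,0,0,0,-0.0447,0],[0,0,0.05,0,0,-0.0447,0],[0,0,0.1,0,0,-0.0447,0],[0,0,0.1,0,0,0,0],[0,0,0,0,0,0,0],[0,0,0,0,0,0,0],[0,0,0,0,0,0,0]],
])

```text
clock: 6.6
tcp_pos: [0.4548, -0.3025, 0.1826]
orientation: [0.001, 0.297, 0.955, -0.0]
wrist_force: [-0.6, -0.4, 0.7]
finger_gap: 0.0853
grip_force: 0.0
```

```bash
cat > fit.py <<'E'
from h import *
from scipy.optimize import minimize
def boxp(x0,x1,w,z0,z1): return [(x,y,z) for x in(x0,x1) for y in(-w/2,w/2) for z in(z0,z1)]
t=np.linspace(0,2*np.pi,40)
parts=[np.array([(.032*np.cos(a),.032*np.sin(a),z) for a in t for z in(0,.03)]),np.array(boxp(-.029,.027,.018,.03,.056)),np.array(boxp(.02,.043,.012,.03,.049))]
def fit(c,m,p0):
    def sil(p):
        im=np.zeros((384*4,512*4),np.uint8);ca,sa=np.cos(p[2]),np.sin(p[2])
        for q in parts:
            w=np.c_[q[:,0]*ca-q[:,1]*sa+p[0],q[:,0]*sa+q[:,1]*ca+p[1],q[:,2]]
            uv=np.array([proj(c,x) for x in w])
            cv2.fillConvexPoly(im,cv2.convexHull(((uv+.5)*4).astype(np.int32)),255)
        return cv2.resize(im,(512,384),interpolation=cv2.INTER_AREA)/255.
    f=lambda p:np.abs(sil(p)-m).sum()
    x,y,a=p0
    r=minimize(f,p0,method="Nelder-Mead",options=dict(initial_simplex=[p0,[x+.006,y,a],[x,y+.006,a],[x,y,a+.15]]))
    return r.x,r.fun
E
python3 - <<'E'
from fit import *
c=cam("wrist"); save(c,"w4.png")
p=proj(c,(.454,-.304,.02)); print("expect",p)
g=cv2.cvtColor(c["pixels"],cv2.COLOR_RGB2GRAY)
u,v=map(int,p); m=np.zeros_like(g,bool); m[max(0,v-70):v+70,max(0,u-70):u+70]=True
k=cv2.connectedComponents(((g<60)&m).astype(np.uint8))[1]; mk=k==k[v,u]; print("thr",mk.sum(),fit(c,mk,[.454,-.304,-.605]))
for d in spotter.cut_out("control_knob","wrist"):
    if np.hypot(*(np.array(d["uv"])-p))<40: print("cut",d["region"].sum(),fit(c,d["region"],[.454,-.304,-.605]))
s=env.get_state();print(s["clock"],s["tcp_pos"],R.from_quat(s["orientation"],scalar_first=True).as_matrix().round(4).tolist(),s["joint_pos"].round(3))
E
```

```text
expect [256.21632439 171.46314958]
thr 2265 (array([ 0.45423774, -0.30373024, -0.61928333]), np.float64(356.5490196078431))
cut 2590 (array([ 0.45402085, -0.30362124, -0.61749975]), np.float64(79.27058823529411))
6.7 [ 0.45481368 -0.30296509  0.18258805] [[-0.8236, 0.5671, 0.002], [0.5671, 0.8236, -0.0018], [-0.0027, -0.0004, -1.0]] [-0.735  0.264 -0.08   1.224 -0.    -0.132]
```

View pics/w4.png

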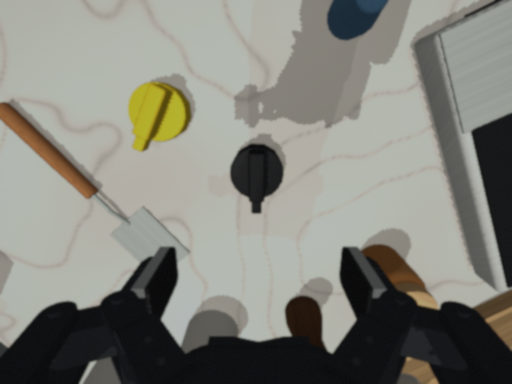

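The wrist view shows the black knob at (256,172), in line with the tool and beak down. The jar is at (400,270) and the pepper mill at (305,310), both ahead of the fingers. I'll check clearance to both.

```bash
python3 - <<'E'
from h import *
s=env.get_state();Q=rot(s["orientation"]);p=np.array(s["tcp_pos"])
for n in ["scene","side"]:
    c=cam(n)
    for t in ["pepper_mill","jar"]:
        for d in spotter.landmark_of(t,n)[:1]:
            P=onz(c,d["uv"],0); print(n,t,round(d["conf"],2),P.round(3),"tool",(Q.T@(P-p)).round(3))
E
```

```text
scene pepper_mill 0.76 [ 0.675 -0.371  0.   ] tool [-0.22   0.069  0.183]
scene jar 0.95 [ 0.667 -0.247  0.   ] tool [-0.142  0.167  0.183]
side pepper_mill 0.48 [ 0.685 -0.369  0.   ] tool [-0.226  0.076  0.183]
side jar 0.66 [ 0.654 -0.252  0.   ] tool [-0.135  0.154  0.183]
```

>>> jog_arm([
  [[0,-0.004,0.11,0,0,0,0],[0,0,0.11,0,0,0,0],[0,0,0.11,0,0,0,0],[0,0,0.11,0,0,0.004,0],[0,0,0.1,0,0,0,0],[0,0,0.04,0,0,0,0],[0,0,0.02,0,0,0,0],[0,0,0,0,0,0,0],[0,0,0,0,0,0,255],[0,0,0,0,0,0,255],[0,0,0,0,0,0,255],[0,0,0,0,0,0,255],[0,0,0,0,0,0,255],[0,0,0,0,0,0,255],[0,0,0,0,0,0,255],[0,0,0,0,0,0,255],[0,0,0,0,0,0,255],[0,0,0,0,0,0,255]],
], force=60)

```text
clock: 8.8
tcp_pos: [0.4536, -0.3036, 0.0313]
orientation: [0.0, 0.303, 0.953, -0.0]
wrist_force: [-0.3, 0.0, 3.6]
finger_gap: -0.0001
grip_force: 2.0
```

```bash
python3 - <<'E'
from h import *
c=cam("wrist"); a=cv2.resize(c["pixels"],(400,300)); 
s=cam("scene"); u,v=map(int,proj(s,(.454,-.304,.03)));
b=cv2.resize(s["pixels"][v-45:v+45,u-60:u+60],(400,300),interpolation=cv2.INTER_CUBIC)
cv2.imwrite("pics/w5.png",np.hstack([a,b])[:,:,::-1]); st=env.get_state(); print(st["finger_gap"],st["grip_force"],st["wrist_force"],st["clock"])
E
```

```text
0.0005222407339511973 2.2452282160520554 [-0.51237548  0.57614754  4.3141179 ] 8.9
```

View pics/w5.png

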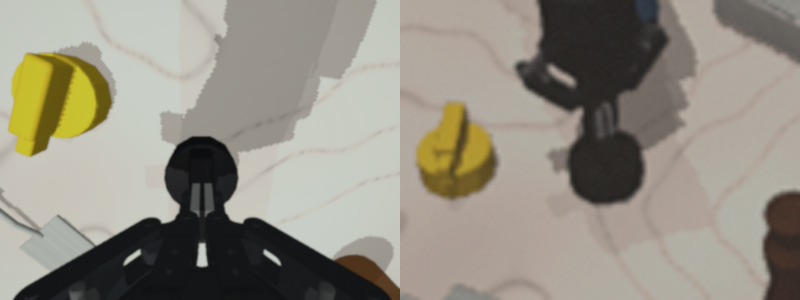

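The picture shows the fingers centred on the knob at wrist view (200,175). The pads look about 18 mm apart, with the bar between them, although the gap reads 0. I'll lift to test the grasp.

>>> jog_arm([
  [[0,0,-0.02,0,0,0,255],[0,0,-0.04,0,0,0,255],[0,0,-0.06,0,0,0,255],[0,0,-0.08,0,0,0,255],[0,0,0,0,0,0,255],[0,0,0,0,0,0,255],[0,0,0,0,0,0,255]],
], force=60)

```text
clock: 9.6
tcp_pos: [0.4529, -0.303, 0.0803]
orientation: [-0.001, 0.303, 0.953, 0.0]
wrist_force: [-0.8, -0.1, 0.7]
finger_gap: 0.0001
grip_force: 0.0
```

```bash
python3 - <<'E'
from h import *
c=cam("wrist"); a=cv2.resize(c["pixels"][110:290,136:376],(400,300),interpolation=cv2.INTER_CUBIC)
s=cam("scene"); u,v=map(int,proj(s,(.454,-.304,.03)));
b=cv2.resize(s["pixels"][v-45:v+45,u-60:u+60],(400,300),interpolation=cv2.INTER_CUBIC)
cv2.imwrite("pics/w6.png",np.hstack([a,b])[:,:,::-1]); st=env.get_state(); print(st["finger_gap"],st["grip_force"],st["wrist_force"],st["clock"],st["tcp_pos"])
for d in spotter.cut_out("control_knob","wrist"): print(d["uv"],d["conf"],d["region"].sum())
E
```

```text
-0.00018152844508786495 0.0 [ 0.58568092  0.09226167 -0.72583007] 9.7 [ 0.4528052  -0.30288062  0.08007267]
[256.3, 200.9] 0.91 4509
[111.0, 123.8] 0.7 7415
```

View pics/w6.png

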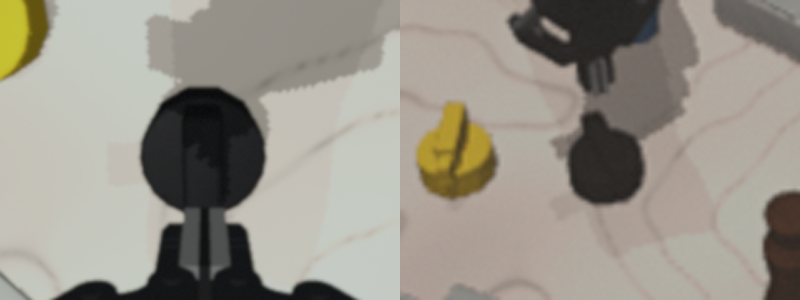

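The view shows the knob still on the counter, with its bar at wrist crop (203,150), and the shut fingers above it with tips at scene crop (595,92). The fingertips look shorter than the stated TCP, so I'll check that against the calibration.

```bash
python3 - <<'E'
from fit import *
c=cam("wrist");s=cam("scene");st=env.get_state();p=np.array(st["tcp_pos"]);Q=rot(st["orientation"])
u,v=map(int,proj(s,(.454,-.304,.03))); tip=(u-60+195/3.33,v-45+92/3.33)
for z in (0,.01,.02,.03,.04):
    print(z,"scene",((proj(s,p-[0,0,-z])-[u-60,v-45])*3.33).round(0),"wrist near edge",((proj(c,p+Q@[.011,0,-z])-[136,110])*1.667).round(0),"mid",((proj(c,p+Q@[0,0,-z])-[136,110])*1.667).round(0))
for d in spotter.cut_out("control_knob","wrist")[:1]: print(fit(c,d["region"],[.454,-.304,-.61]))
for n in("scene","side"):
  q=cam(n)
  for d in spotter.cut_out("control_knob",n): print(n,d["uv"],onz(q,d["uv"],.02),d["conf"],fit(q,d["region"],[.454,-.304,-.61]) if np.hypot(*(onz(q,d["uv"],.02)[:2]-[.454,-.304]))<.05 else "")
np.save("scn.npy",s["pixels"])
E
```

```text
0 scene [196. 108.] wrist near edge [201. 175.] mid [201. 201.]
0.01 scene [195.  99.] wrist near edge [201. 185.] mid [201. 212.]
0.02 scene [194.  90.] wrist near edge [201. 197.] mid [201. 225.]
0.03 scene [193.  81.] wrist near edge [201. 210.] mid [201. 240.]
0.04 scene [192.  72.] wrist near edge [200. 225.] mid [200. 256.]
(array([ 0.652, -0.544, -1.81 ]), np.float64(7163.0))
scene [181.5, 256.5] [ 0.45518546 -0.30198713  0.02      ] 0.89 (array([ 0.45560936, -0.30519036, -0.67092057]), np.float64(38.576470588235296))
scene [138.7, 254.0] [ 0.34082307 -0.34887672  0.02      ] 0.72 
side [316.6, 173.9] [ 0.33633105 -0.36360836  0.02      ] 0.75 
side [289.4, 175.9] [ 0.45157892 -0.31313304  0.02      ] 0.72 (array([ 0.45682815, -0.31184048, -0.93998012]), np.float64(48.02352941176471))
```

>>> jog_arm([
  [[-0.008,0,0,0,0,0,0],[0,0,0,0,0,0,0],[0,0,0,0,0,0,0],[0,0,0,0,0,0,0],[0,0,0,0,0,0,0],[0,0,0,0,0,0,0],[0,0,0.06,0,0,0,0],[0,0,0.06,0,0,0,0],[0,0,0.06,0,0,0,0],[0,0,0.04,0,0,0,0],[0,0,0.03,0,0,0,0],[0,0,0.022,0,0,0,0],[0,0,0,0,0,0,0]],
])

```text
clock: 11.4
tcp_pos: [0.4547, -0.3044, 0.0125]
orientation: [-0.0, 0.303, 0.953, 0.0]
wrist_force: [-0.7, -0.6, -0.3]
finger_gap: 0.0854
grip_force: 0.0
```

>>> jog_arm([
  [[0,0,0,0,0,0,255],[0,0,0,0,0,0,255],[0,0,0,0,0,0,255],[0,0,0,0,0,0,255],[0,0,0,0,0,0,255],[0,0,0,0,0,0,255],[0,0,0,0,0,0,255],[0,0,0,0,0,0,255],[0,0,0,0,0,0,255]],
], force=60)

```text
clock: 12.3
tcp_pos: [0.4552, -0.3048, 0.0134]
orientation: [0.0, 0.303, 0.953, -0.0]
wrist_force: [-1.0, -0.7, 5.1]
finger_gap: 0.0168
grip_force: 60.6
```

>>> jog_arm([
  [[0,0,-0.06,0,0,0,255],[0,0,-0.13,0,0,0,255],[0,0,-0.13,0,0,0,255],[0,0,-0.13,0,0,0,255],[0,0,-0.13,0,0,-0.0376,255],[0,0,-0.008,0,0,-0.0376,255],[0,0,0,0,0,-0.0376,255],[0,0,0,0,0,-0.0376,255],[0,0,0,0,0,0,255],[0,0,0,0,0,0,255],[0,0,0,0,0,0,255]],
])

```text
clock: 13.4
tcp_pos: [0.4548, -0.3044, 0.1595]
orientation: [-0.0, 0.073, 0.997, 0.0]
wrist_force: [-0.1, 0.5, -0.9]
finger_gap: 0.0166
grip_force: 59.7
```

```bash
cat > go.py <<'E'
from h import *
def rep(target=None):
    s=env.get_state();Q=rot(s["orientation"]);p=np.array(s["tcp_pos"])
    print(s["clock"],p.round(4),"beak yaw",np.arctan2(-Q[1,0],-Q[0,0]).round(4),"tilt",Q[:2,2].round(4),"F",s["wrist_force"].round(1),"T",s["ft_torque"].round(2),"gap",round(s["finger_gap"],4),"grip",round(s["grip_force"]),"q",s["joint_pos"].round(2))
    if target is not None: print("units",(Q.T@(np.array(target)-p)/.25).round(4))
E
python3 -c "
from go import *
rep((.5,.008,.16))"
```

```text
13.4 [ 0.4548 -0.3044  0.1595] beak yaw -0.1453 tilt [-0.0006  0.0006] F [-0.1  0.5 -0.9] T [-0.01  0.    0.01] gap 0.0166 grip 60 q [-0.74  0.28 -0.12  1.18  0.   -0.59]
units [ 0.0022  1.2625 -0.0013]
```

>>> jog_arm([
  [[0.002,0.1578,0,0,0,0,255],[0,0.1578,0,0,0,0,255],[0,0.1578,0,0,0,0,255],[0,0.1578,0,0,0,0,255],[0,0.1578,0,0,0,0,255],[0,0.1578,0,0,0,0,255],[0,0,0,0,0,0,255],[0,0,0,0,0,0,255],[0,0,0,0,0,0,255]],
])

```text
clock: 14.3
tcp_pos: [0.4884, -0.0709, 0.16]
orientation: [0.0, 0.072, 0.997, -0.0]
wrist_force: [0.9, -0.3, -1.4]
finger_gap: 0.0166
grip_force: 59.8
```

```bash
python3 - <<'E'
from go import *
import pickle
rep((.5,.008,.16))
c=cam("wrist"); pickle.dump(c,open("w7.pkl","wb"))
s=cam("scene"); u,v=map(int,proj(s,(.5,-.03,.1)))
a=cv2.resize(c["pixels"][110:320,136:416],(400,300),interpolation=cv2.INTER_CUBIC)
b=cv2.resize(s["pixels"][v-45:v+45,u-60:u+60],(400,300),interpolation=cv2.INTER_CUBIC)
cv2.imwrite("pics/w7.png",np.hstack([a,b])[:,:,::-1])
for t,z in [("mount",.06),("spindle_end",.09),("control_knob",.146),("knob_bore",.146)]:
    for d in spotter.landmark_of(t,"wrist"): print(t,np.round(d["uv"],1),round(d["conf"],2),onz(c,d["uv"],z).round(4))
E
```

```text
14.3 [ 0.4884 -0.0709  0.16  ] beak yaw -0.1445 tilt [ 0.0001 -0.0005] F [ 0.9 -0.3 -1.4] T [-0.07  0.04 -0.  ] gap 0.0166 grip 60 q [-0.31  0.18 -0.25  1.15 -0.   -0.16]
units [-4.000e-04  3.189e-01 -3.000e-04]
mount [336.2 183.6] 0.58 [0.4971 0.0067 0.06  ]
spindle_end [346.8 198. ] 0.97 [0.5021 0.0081 0.09  ]
```

View pics/w7.png

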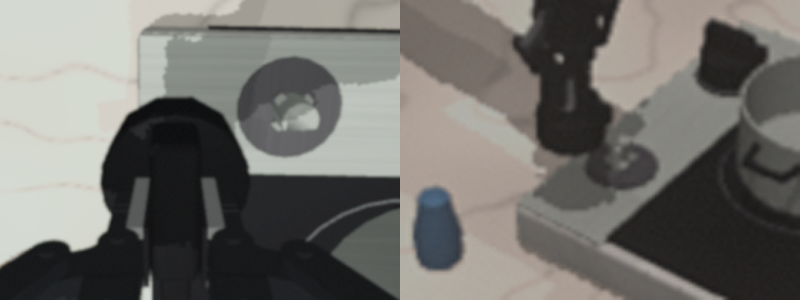

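The view shows the knob level and centred between the pads at wrist crop (175,170). The collar is at (289,107), with the spindle on it. I'll compute the knob-to-spindle offset.

```bash
python3 - <<'E'
from go import *
import pickle
c=pickle.load(open("w7.pkl","rb")); s=env.get_state();Q=rot(s["orientation"]);p=np.array(s["tcp_pos"])
print("collar",onz(c,((289+.5)*.7-.5+136,(107+.5)*.7-.5+110),.064).round(4))
im=cv2.cvtColor(c["pixels"],cv2.COLOR_RGB2GRAY).astype(float)
m=((im>70)&(im<112)).astype(np.uint8)
k=cv2.connectedComponents(m)[1]
for vv,uu in [(165,338),(155,330),(185,365)]:
    if k[vv,uu]:
        cnt=max(cv2.findContours((k==k[vv,uu]).astype(np.uint8),0,1)[0],key=len); e=cv2.fitEllipse(cv2.convexHull(cnt)); print(e,onz(c,e[0],.064).round(4));
t=np.linspace(0,2*np.pi,200)
for dz in (.0114,.0134,.0154):
  for dx in (-.003,0,.003):
    P=np.array([proj(c,p+Q@[dx+.032*np.cos(a),.032*np.sin(a),dz-h]) for a in t for h in (0,.03)])
    P=(P-[136,110])/.7
    print(dz,dx,P.min(0).round(0),P.max(0).round(0)[0])
E
```

```text
collar [0.4972 0.0076 0.064 ]
((337.58184814453125, 183.9042510986328), (67.23069763183594, 73.81089782714844), 61.71082305908203) [0.4963 0.0071 0.064 ]
((337.58184814453125, 183.9042510986328), (67.23069763183594, 73.81089782714844), 61.71082305908203) [0.4963 0.0071 0.064 ]
((337.58184814453125, 183.9042510986328), (67.23069763183594, 73.81089782714844), 61.71082305908203) [0.4963 0.0071 0.064 ]
0.0114 -0.003 [ 95. 102.] 248.0
0.0114 0 [94. 96.] 249.0
0.0114 0.003 [94. 90.] 249.0
0.0134 -0.003 [ 95. 101.] 248.0
0.0134 0 [95. 95.] 248.0
0.0134 0.003 [95. 89.] 248.0
0.0154 -0.003 [ 96. 100.] 247.0
0.0154 0 [96. 94.] 247.0
0.0154 0.003 [95. 88.] 248.0
```

```bash
python3 - <<'E'
from go import *
import pickle
from scipy.optimize import least_squares
c=pickle.load(open("w7.pkl","rb")); s=env.get_state();Q=rot(s["orientation"]);p=np.array(s["tcp_pos"])
im=cv2.cvtColor(c["pixels"],cv2.COLOR_RGB2GRAY).astype(float)
# sub-pixel outline of knob body: rays from centre outward, last dark->bright crossing
ctr=np.array([258.,225.]);pts=[]
for a in np.radians(np.arange(-175,-4,5)):
    r=np.arange(38,75,.25);xy=ctr+np.c_[np.cos(a)*r,np.sin(a)*r]
    I=cv2.remap(im.astype(np.float32),xy[:,0].astype(np.float32)[None],xy[:,1].astype(np.float32)[None],1)[0]
    g=np.gradient(cv2.GaussianBlur(I[None],(9,1),0)[0]); j=g.argmax()
    pts.append([*xy[j],g[j]*4,np.degrees(a)])
pts=np.array(pts);
G=pts[pts[:,2]>8]; print(len(pts),len(G))
t=np.linspace(0,2*np.pi,120)
def res(q,full=False):
    P=np.array([proj(c,p+Q@[q[0]+.032*np.cos(a),q[1]+.032*np.sin(a),q[2]-h]) for a in t for h in (0,.03)]).astype(np.float32)
    H=cv2.convexHull(P); return np.array([cv2.pointPolygonTest(H,(float(x),float(y)),True) for x,y in G[:,:2]])
for z in (None,.0134):
    f=(lambda q:res(q)) if z is None else (lambda q:res([q[0],q[1],z]))
    r=least_squares(f,[0,0,.0134] if z is None else [0,0],loss="soft_l1",f_scale=.5,diff_step=1e-3,x_scale=.01); print(r.x.round(4),r.fun.round(1))
# collar outline
ctr=np.array([337.8,184.5]);q=[]
for a in np.radians(np.arange(0,360,6)):
    r=np.arange(28,44,.25);xy=ctr+np.c_[np.cos(a)*r,np.sin(a)*r]
    I=cv2.remap(im.astype(np.float32),xy[:,0].astype(np.float32)[None],xy[:,1].astype(np.float32)[None],1)[0]
    g=np.gradient(cv2.GaussianBlur(I[None],(9,1),0)[0]); j=g.argmax()
    if g[j]*4>6: q.append(onz(c,xy[j],.064)[:2])
q=np.array(q); r=least_squares(lambda v:np.hypot(*(q-v[:2]).T)-v[2],[.497,.008,.036],loss="soft_l1",f_scale=.001); print("collar",r.x.round(4),len(q))
E
```

```text
35 35
[-0.0016  0.0012  0.0169] [-0.1 -0.3 -0.3 -0.1  0.1  0.6  0.6  0.2 -0.4 -0.3  0.5  0.5  0.5 -0.3
 -0.8 -0.3  0.2  0.2  0.2 -0.2 -1.  -0.2  0.1  0.4  0.4 -0.4 -0.7  0.2
  0.6  0.6  0.4  0.1 -0.3 -0.3 -0.5]
[-0.0008  0.0013] [ 0.3  0.1  0.1  0.3  0.5  0.9  0.8  0.4 -0.4 -0.4  0.4  0.3  0.3 -0.5
 -1.  -0.6 -0.1 -0.1 -0.1 -0.5 -1.2 -0.4 -0.1  0.3  0.3 -0.4 -0.6  0.4
  0.9  1.   0.9  0.6  0.2  0.2  0.1]
collar [0.4983 0.0073 0.0355] 60
```

>>> jog_arm([
  [[0.0054,0.1553,0,0,0,0,255],[0.0054,0.1553,0,0,0,0,255],[0,0,0,0,0,0,255],[0,0,0.07,0,0,0,255],[0,0,0.07,0,0,0,255],[0,0,0.05,0,0,0,255],[0,0,0.018,0,0,0,255],[0,0,0,0,0,0,255],[0,0,0,0,0,0,255]],
])

```text
clock: 15.5
tcp_pos: [0.4972, 0.0065, 0.1085]
orientation: [0.0, 0.072, 0.997, -0.0]
wrist_force: [-0.3, -0.1, -1.6]
finger_gap: 0.0165
grip_force: 60.0
```

```bash
python3 -c "
from go import *
rep((.4969,.0063,.108))"
```

```text
15.5 [0.4972 0.0065 0.1085] beak yaw -0.1441 tilt [ 0.0008 -0.0002] F [-0.3 -0.1 -1.6] T [-0.02 -0.01  0.03] gap 0.0165 grip 60 q [-0.15  0.22 -0.33  1.02 -0.   -0.  ]
units [ 0.0011 -0.0011  0.0021]
```

>>> jog_arm([
  [[0.001,-0.001,0.008,0,0,0,255],[0,0,0.008,0,0,0,255],[0,0,0.008,0,0,0,255],[0,0,0.008,0,0,0,255],[0,0,0.008,0,0,0,255],[0,0,0,0,0,0,255]],
])

```text
clock: 16.1
tcp_pos: [0.4972, 0.0068, 0.0981]
orientation: [0.001, 0.072, 0.997, 0.0]
wrist_force: [3.5, 1.3, -1.9]
finger_gap: 0.0166
grip_force: 60.1
```

```bash
python3 -c "
from go import *
rep((.4969,.0063,.0934))"
```

```text
16.1 [0.4972 0.0068 0.0981] beak yaw -0.1433 tilt [ 0.0014 -0.    ] F [ 3.5  1.3 -1.9] T [ 0.16 -0.58  0.  ] gap 0.0166 grip 60 q [-0.15  0.23 -0.35  1.    0.   -0.  ]
units [ 0.0011 -0.0022  0.0186]
```

>>> jog_arm([
  [[-0.003,0.0016,0,0,0,0,255],[0,0,0.008,0,0,0,255],[0,0,0.008,0,0,0,255],[0,0,0,0,0,0,255]],
])

```text
clock: 16.5
tcp_pos: [0.4974, 0.0069, 0.0938]
orientation: [0.0, 0.072, 0.997, -0.0]
wrist_force: [1.7, 0.2, -3.3]
finger_gap: 0.0163
grip_force: 60.1
```

```bash
python3 -c "
from go import *
rep((.4969,.0063,.0934))"
```

```text
16.5 [0.4974 0.0069 0.0938] beak yaw -0.1435 tilt [ 0.0001 -0.0003] F [ 1.7  0.2 -3.3] T [-0.1  -0.41  0.04] gap 0.0163 grip 60 q [-0.15  0.23 -0.35  0.99 -0.   -0.  ]
units [ 0.0016 -0.0028  0.0015]
```

>>> jog_arm([
  [[-0.0015,0,0.006,0,0,0,255],[0,0,0.006,0,0,0,255],[0,0,0,0,0,0,255],[0,0,0,0,0,0,255]],
])

```text
clock: 16.9
tcp_pos: [0.4979, 0.0069, 0.0932]
orientation: [0.001, 0.072, 0.997, -0.0]
wrist_force: [-4.4, 0.3, 15.7]
finger_gap: 0.0165
grip_force: 62.5
```

```bash
python3 -c "
from go import *
rep((.4969,.0063,.0864))"
```

```text
16.9 [0.4979 0.0069 0.0932] beak yaw -0.1434 tilt [ 0.0016 -0.0007] F [-4.4  0.3 15.7] T [-0.02  0.92  0.  ] gap 0.0165 grip 62 q [-0.15  0.23 -0.35  0.99 -0.   -0.  ]
units [ 0.0036 -0.0029  0.027 ]
```

>>> jog_arm([
  [[0.002,0,-0.005,0,0,0,255],[0,0,0,0,0,-0.01,255],[0,0,0,0,0,-0.01,255],[0,0,0,0,0,-0.01,255],[0,0,0,0,0,0,255]],
])

```text
clock: 17.4
tcp_pos: [0.4979, 0.0068, 0.0935]
orientation: [0.001, 0.024, 1.0, -0.0]
wrist_force: [-0.9, -0.4, 6.7]
finger_gap: 0.0166
grip_force: 61.1
```

```bash
python3 -c "
from go import *
rep((.4969,.0063,.0864))"
```

```text
17.4 [0.4979 0.0068 0.0935] beak yaw -0.0487 tilt [ 0.002  -0.0007] F [-0.9 -0.4  6.7] T [-0.09  0.03 -0.07] gap 0.0166 grip 61 q [-0.15  0.23 -0.35  0.99 -0.   -0.1 ]
units [ 0.004  -0.0023  0.0282]
```

>>> jog_arm([
  [[0,0,0,0,0,0.015,255],[0,0,0,0,0,0.01,255],[0,0,0,0,0,0.008,255],[0,0,0,0,0,0.008,255],[0,0,0,0,0,0.008,255],[0,0,0,0,0,0,255]],
])

```text
clock: 18.0
tcp_pos: [0.4985, 0.0072, 0.0933]
orientation: [0.001, 0.102, 0.995, 0.0]
wrist_force: [1.9, 1.1, 6.1]
finger_gap: 0.0167
grip_force: 61.0
```

```bash
python3 -c "
from go import *
rep((.4969,.0063,.0864))"
```

```text
18.0 [0.4985 0.0072 0.0933] beak yaw -0.2037 tilt [0.0029 0.0002] F [1.9 1.1 6.1] T [ 0.15 -0.39 -0.01] gap 0.0167 grip 61 q [-0.15  0.23 -0.35  0.98  0.    0.06]
units [ 0.0055 -0.0049  0.0277]
```

>>> jog_arm([
  [[0,0,0,0,0,0.008,255],[0,0,0,0,0,0.008,255],[0,0,0,0,0,0.008,255],[0,0,0,0,0,0.008,255],[0,0,0,0,0,0.008,255],[0,0,0,0,0,0.008,255],[0,0,0,0,0,0,255]],
])

```text
clock: 18.7
tcp_pos: [0.4988, 0.0073, 0.0934]
orientation: [0.002, 0.176, 0.984, 0.0]
wrist_force: [2.1, 0.9, 6.0]
finger_gap: 0.0165
grip_force: 60.9
```

```bash
python3 -c "
from go import *
rep((.4969,.0063,.0864))"
```

```text
18.7 [0.4988 0.0073 0.0934] beak yaw -0.3544 tilt [0.0036 0.0003] F [2.1 0.9 6. ] T [ 0.22 -0.62  0.02] gap 0.0165 grip 61 q [-0.15  0.23 -0.35  0.98  0.    0.21]
units [ 0.006  -0.0064  0.0278]
```

>>> jog_arm([
  [[-0.0015,0.0018,0,0,0,-0.012,255],[0,0,0,0,0,-0.012,255],[0,0,0,0,0,-0.012,255],[0,0,0,0,0,-0.012,255],[0,0,0,0,0,-0.01,255],[0,0,0,0,0,-0.01,255],[0,0,0,0,0,-0.01,255],[0,0,0,0,0,0,255]],
])

```text
clock: 19.5
tcp_pos: [0.4983, 0.0069, 0.0933]
orientation: [0.001, 0.054, 0.999, -0.001]
wrist_force: [-0.5, -0.8, 6.9]
finger_gap: 0.0166
grip_force: 61.2
```

```bash
python3 -c "
from go import *
rep((.4969,.0063,.0864))"
```

```text
19.5 [0.4983 0.0069 0.0933] beak yaw -0.1088 tilt [ 0.0016 -0.0012] F [-0.5 -0.8  6.9] T [-0.3  -0.01 -0.04] gap 0.0166 grip 61 q [-0.15  0.23 -0.35  0.99 -0.   -0.04]
units [ 0.0052 -0.0029  0.0276]
```

>>> jog_arm([
  [[0,0,0,0,0,-0.01,255],[0,0,0,0,0,-0.01,255],[0,0,0,0,0,-0.01,255],[0,0,0,0,0,-0.01,255],[0,0,0,0,0,-0.01,255],[0,0,0,0,0,-0.01,255],[0,0,0,0,0,-0.01,255],[0,0,0,0,0,0,255]],
])

```text
clock: 20.3
tcp_pos: [0.4989, 0.0066, 0.0931]
orientation: [0.001, -0.055, 0.998, -0.001]
wrist_force: [2.8, -2.7, 5.3]
finger_gap: 0.017
grip_force: 60.9
```

```bash
python3 -c "
from go import *
rep((.4969,.0063,.0864))"
```

```text
20.3 [0.4989 0.0066 0.0931] beak yaw 0.1104 tilt [ 0.0026 -0.0016] F [ 2.8 -2.7  5.3] T [-0.56 -0.56 -0.09] gap 0.017 grip 61 q [-0.15  0.23 -0.35  0.98 -0.   -0.26]
units [ 0.0083 -0.0003  0.0268]
```

```bash
python3 - <<'E'
from h import *
import pickle
rows=[]
for f,ctr in (("w3.pkl",(.5,.0078)),("w7.pkl",(.4983,.0073))):
    c=pickle.load(open(f,"rb")); u,v=proj(c,(*ctr,.085)); u0,v0=int(u)-16,int(v)-13
    S=12.5; a=cv2.resize(c["pixels"][v0:v0+24,u0:u0+32],(400,300),interpolation=cv2.INTER_CUBIC)[:,:,::-1].copy(); b=a.copy()
    t=lambda P:tuple(int(x) for x in ((proj(c,P)-[u0,v0]+.5)*S-.5))
    print(f,u0,v0)
    for y,col in ((-.14,(0,0,255)),(.2,(0,255,0)),(-.48,(255,0,0))):
        n=np.array([np.cos(y),np.sin(y)]);q=np.array([-n[1],n[0]]); h=np.sqrt(.012**2-.0055**2); m=np.array(ctr)+.0055*n
        cv2.line(b,t((*(m+h*q),.09)),t((*(m-h*q),.09)),col,1)
    cv2.polylines(b,[np.array([t((ctr[0]+.012*np.cos(x),ctr[1]+.012*np.sin(x),.09)) for x in np.linspace(0,6.28,60)],np.int32)],True,(0,255,255),1)
    rows.append(np.hstack([a,b]))
cv2.imwrite("pics/w8.png",np.vstack(rows))
E
```

```text
w3.pkl 249 183
w7.pkl 328 179
```

View pics/w8.png

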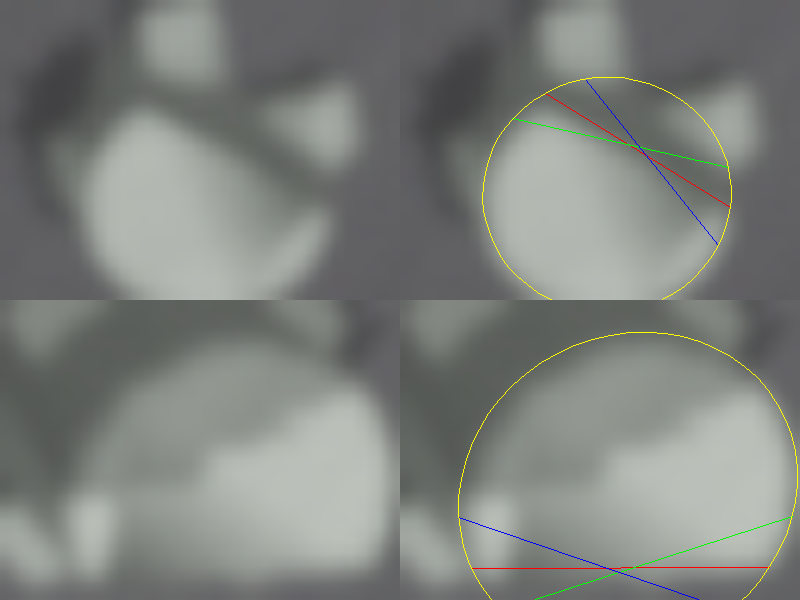

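Both views put the flat at about -0.10 to -0.14 rad, so the angle was right but the knob caught on the bevel. I'll sweep back with a firmer press. The commanded depth limits it, so it can't reach the catches.

>>> jog_arm([
  [[0,0,0.003,0,0,0.02,255],[0,0,0.002,0,0,0.015,255],[0,0,0,0,0,0.01,255],[0,0,0,0,0,0.008,255],[0,0,0,0,0,0.008,255],[0,0,0,0,0,0.008,255],[0,0,0,0,0,0,255]],
])

```text
clock: 21.0
tcp_pos: [0.499, 0.0077, 0.0911]
orientation: [0.001, 0.053, 0.999, 0.0]
wrist_force: [5.8, 1.0, -0.9]
finger_gap: 0.0167
grip_force: 60.1
```

```bash
python3 -c "
from go import *
rep((.4969,.0063,.0864))"
```

```text
21.0 [0.499  0.0077 0.0911] beak yaw -0.1067 tilt [0.0023 0.0007] F [ 5.8  1.  -0.9] T [ 0.21 -1.41  0.06] gap 0.0167 grip 60 q [-0.15  0.23 -0.35  0.98  0.   -0.04]
units [ 0.0078 -0.0063  0.0188]
```

It dropped past the wrong-angle height at -0.107 rad. Next I'll relieve the side force and lower it onto the catches.

>>> jog_arm([
  [[-0.004,0.001,0.004,0,0,0,255],[0,0,0.005,0,0,0,255],[0,0,0.005,0,0,0,255],[0,0,0.004,0,0,0,255],[0,0,0,0,0,0,255]],
])

```text
clock: 21.5
tcp_pos: [0.4991, 0.0073, 0.0865]
orientation: [0.0, 0.053, 0.999, -0.0]
wrist_force: [5.8, -0.9, 0.0]
finger_gap: 0.0164
grip_force: 60.3
```

```bash
python3 -c "
from go import *
rep((.4969,.0063,.0864))"
```

```text
21.5 [0.4991 0.0073 0.0865] beak yaw -0.1059 tilt [ 0.0008 -0.0003] F [ 5.8 -0.9  0. ] T [-0.21 -1.27  0.07] gap 0.0164 grip 60 q [-0.15  0.24 -0.36  0.97 -0.   -0.04]
units [ 0.0084 -0.0051  0.0003]
```

>>> jog_arm([
  [[-0.003,0,0.002,0,0,0,255],[0,0,0,0,0,0,255],[0,0,0,0,0,0,0],[0,0,0,0,0,0,0],[0,0,0,0,0,0,0],[0,0,0,0,0,0,0],[0,0,0,0,0,0,0],[0,0,0,0,0,0,0],[0,0,-0.1,0,0,0,0],[0,0,-0.1,0,0,0,0],[0,0,-0.04,0,0,0,255],[0,0,0,0,0,0,255],[0,0,0,0,0,0,255],[0,0,0,0,0,0,255],[0,0,0,0,0,0,255],[0,0,0,0,0,0,255],[0,0,0,0,0,0,255],[0,0,0,0,0,0,255]],
])

```text
clock: 23.3
tcp_pos: [0.4994, 0.0074, 0.1458]
orientation: [-0.0, 0.053, 0.999, -0.0]
wrist_force: [0.1, -0.1, 0.4]
finger_gap: -0.0001
grip_force: 0.0
```

```bash
python3 - <<'E'
from go import *
import fit as F
rep((.4987,.0073,.13))
for n in ("scene","side"):
    c=cam(n)
    for d in spotter.cut_out("control_knob",n):
        if np.hypot(*(onz(c,d["uv"],.1)[:2]-[.4985,.007]))>.04: continue
        out=[]
        for z in (.064,.073,.080):
            F.parts=[q+np.array([0,0,z]) for q in F.parts]; r=F.fit(c,d["region"],[.4985,.0073,-.11]); F.parts=[q-np.array([0,0,z]) for q in F.parts]
            out.append((z,r[0].round(4).tolist(),round(r[1],1)))
        print(n,d["conf"],d["uv"],out)
E
```

```text
23.3 [0.4994 0.0074 0.1458] beak yaw -0.1058 tilt [-0.0003 -0.    ] F [ 0.1 -0.1  0.4] T [0.   0.04 0.01] gap -0.0001 grip 0 q [-0.15  0.2  -0.26  1.11 -0.   -0.04]
units [ 0.0026 -0.0008  0.0632]
scene 0.81 [246.0, 181.2] [(0.064, [0.495, 0.0209, -0.253], np.float64(30.8)), (0.073, [0.4996, 0.0111, -0.2958], np.float64(35.2)), (0.08, [0.5042, 0.0029, -0.2638], np.float64(40.7))]
side 0.62 [259.0, 198.7] [(0.064, [0.5041, -0.0067, -0.056], np.float64(32.6)), (0.073, [0.501, 0.0042, -0.0617], np.float64(30.3)), (0.08, [0.4978, 0.0137, -0.0379], np.float64(29.1))]
```

>>> jog_arm([
  [[0.002,0,0.06,0,0,0,255],[0,0,0.06,0,0,0,255],[0,0,0.031,0,0,0,255],[0,0,0.006,0,0,0,255],[0,0,0.006,0,0,0,255],[0,0,0.006,0,0,0,255],[0,0,0,0,0,0,255]],
])

```text
clock: 24.2
tcp_pos: [0.4993, 0.0075, 0.1041]
orientation: [0.0, 0.053, 0.999, -0.0]
wrist_force: [-0.1, 0.9, 0.3]
finger_gap: 0.0002
grip_force: 0.0
```

```bash
python3 -c "
from go import *
rep()"
```

```text
24.2 [0.4993 0.0075 0.1041] beak yaw -0.1057 tilt [ 0.0007 -0.0002] F [-0.1  0.9  0.3] T [ 0.06 -0.09  0.03] gap 0.0002 grip 0 q [-0.15  0.22 -0.33  1.01 -0.   -0.04]
```

>>> jog_arm([
  [[0,0,0.004,0,0,0,255],[0,0,0.004,0,0,0,255],[0,0,0.003,0,0,0,255],[0,0,0,0,0,0,255]],
])

```text
clock: 24.6
tcp_pos: [0.5006, 0.0072, 0.1027]
orientation: [0.002, 0.053, 0.999, -0.0]
wrist_force: [0.1, 0.5, 7.6]
finger_gap: 0.0001
grip_force: 3.9
```

>>> jog_arm([
  [[0,0,0.003,0,0,0,255],[0,0,0.003,0,0,0,255],[0,0,0,0,0,0,255]],
])

```text
clock: 24.9
tcp_pos: [0.5011, 0.0071, 0.1018]
orientation: [0.003, 0.053, 0.999, -0.0]
wrist_force: [-0.9, -0.4, 10.5]
finger_gap: 0.0001
grip_force: 5.4
```

>>> jog_arm([
  [[0.004,0,0.003,0,0,0,255],[0.003,0,0.003,0,0,0,255],[0,0,0.003,0,0,0,255],[0,0,0,0,0,0,255]],
])

```text
clock: 25.3
tcp_pos: [0.4975, 0.0076, 0.0976]
orientation: [0.0, 0.053, 0.999, -0.0]
wrist_force: [-0.1, 0.1, 0.3]
finger_gap: 0.0002
grip_force: 0.0
```

>>> jog_arm([
  [[0,0,0.003,0,0,0,255],[0,0,0.003,0,0,0,255],[0,0,0,0,0,0,255]],
])

```text
clock: 25.6
tcp_pos: [0.497, 0.0077, 0.0956]
orientation: [-0.0, 0.053, 0.999, -0.0]
wrist_force: [-0.2, 0.9, 1.7]
finger_gap: 0.0001
grip_force: 1.0
```

>>> jog_arm([
  [[-0.006,0,0.003,0,0,0,255],[0,0,0.004,0,0,0,255],[0,0,0.004,0,0,0,255],[0,0,0,0,0,0,255]],
])

```text
clock: 26.0
tcp_pos: [0.499, 0.0075, 0.0951]
orientation: [0.001, 0.053, 0.999, -0.0]
wrist_force: [-5.7, -0.6, 18.8]
finger_gap: 0.0001
grip_force: 9.2
```

>>> jog_arm([
  [[0,0,0.004,0,0,0,255],[0,0,0.004,0,0,0,255],[0,0,0,0,0,0,255]],
])

```text
clock: 26.3
tcp_pos: [0.4991, 0.0076, 0.0949]
orientation: [0.001, 0.053, 0.999, -0.0]
wrist_force: [-9.9, 1.9, 30.9]
finger_gap: 0.0001
grip_force: 15.6
```

>>> jog_arm([
  [[0,0,-0.03,0,0,0,255],[0,0,-0.12,0,0,0,255],[0,0,-0.16,0,0,0,255],[0,0,-0.16,0,0,0,255],[0,0,-0.1,0,0,0,255],[0,0,0,0,0,0,255],[0,0,0,0,0,0,255]],
])

```text
clock: 27.0
tcp_pos: [0.499, 0.0075, 0.2333]
orientation: [0.0, 0.053, 0.999, -0.0]
wrist_force: [0.2, -0.1, -0.4]
finger_gap: -0.0002
grip_force: 0.0
```

```bash
python3 - <<'E'
from go import *
import fit as F
rep()
c=cam("wrist")
for d in spotter.cut_out("control_knob","wrist"):
    print(d["uv"],d["conf"],onz(c,d["uv"],.09).round(3))
    if np.hypot(*(onz(c,d["uv"],.09)[:2]-[.4985,.007]))>.04: continue
    for z in (.064,.073,.08):
        F.parts=[q+np.array([0,0,z]) for q in F.parts]; r=F.fit(c,d["region"],[.4985,.0073,-.11]); F.parts=[q-np.array([0,0,z]) for q in F.parts]; print(z,r[0].round(4),r[1])
for n in ("scene","side"):
    c=cam(n)
    for d in spotter.cut_out("control_knob",n):
        if np.hypot(*(onz(c,d["uv"],.09)[:2]-[.4985,.007]))<.04: print(n,d["uv"])
E
```

```text
27.0 [0.499  0.0075 0.2333] beak yaw -0.1057 tilt [ 0.0005 -0.0001] F [ 0.2 -0.1 -0.4] T [-0.   -0.03 -0.  ] gap -0.0002 grip 0 q [-0.15  0.16 -0.09  1.32 -0.   -0.04]
[259.2, 174.9] 0.94 [0.499 0.01  0.09 ]
0.064 [ 0.4983  0.008  -0.0934] 187.10980392156864
0.073 [ 0.4973  0.0082 -0.071 ] 342.8039215686274
0.08 [ 0.4951  0.0084 -0.0694] 483.3843137254902
scene [245.0, 184.0]
side [260.3, 199.9]
```

The wrist fit is best at the home height, and both fixed cameras show the knob lower than before the press. I'm handing the job in.

```bash
python3 -c "
from h import *
print(ticket.hand_in())"
```

```text
the job is handed in; nothing more can be done
None
```

The black knob is back on the bare spindle: it dropped onto the catches and was let go there, then pressed until it snapped home. The job is handed in at about 27 s of the 72 s allowed, but no verdict came back.

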